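# Close the filter box of the bench dust extractor

### The arm

A 7-joint arm with a two-finger parallel gripper is mounted at the origin on a cart in front of the work surface, level with it; the furniture and walls round the work are solid. World frame = base frame: x ahead of the robot, y to its left, z up, the work surface at z = 0. Lengths are in m, angles in degrees, forces in N, time in s.
With the tool pointing down it reaches from about 0.425 to 0.95 m from the base axis. Payload 4.7 kg.
Tool frame: the origin (TCP) lies on the front face of the gripper's body, between the roots of the fingers; the fingertips stand 70 mm ahead of it and the grasp point (between the pads) lies 51 mm ahead of it; z points along the fingers, y is the direction in which the jaws open and shut (so a half turn about z gives the same grasp; the last joint's range is limited). The gripper opens to 87 mm and grips with 3 to 60 N. Pads are 19 mm wide; open, the fingers measure 117 mm over their backs; the gripper's body (75 mm by 190 mm) begins 51 mm behind the grasp point.
Start: joints at [-1.656, 26.849, -2.785, 87.806, 1.381, 65.374, -4.715], TCP at [0.675, 0, 0.292] pointing down, gripper open.
Joint ranges: [-148.3, 148.3], [-19.14, 114.17], [-79.39, 73.82], [5.75, 140.21], [-59.74, 239.74], [12.07, 113.84], [-152.46, 152.46]. Speed limits (degrees/s): [147.25, 147.25, 180, 180, 180, 180, 180].

### API

Orientations are given as a 3x3 rotation matrix whose columns are the frame's x, y, z axes.
In Python, from plant import get_state, read_camera, get_calibration, hand_in, silhouettes, mark_of gives the robot as it stands.
- The arm moves only by the tool servo_tool, never from a script. Its argument "series" is a list of rows, each an object of numbers: "wx", "wy", "wz": the turn, a rotation vector about the tool's x, y, z in degrees; "tx", "ty", "tz": the shift along the tool's x, y, z in cm; "fingers": the opening in per cent of the stroke, from 0 (shut) to 100 (fully open). In form: [{"wx": .., "wy": .., "wz": .., "tx": .., "ty": .., "tz": .., "fingers": ..}, ...]. A call has 1 to 10 rows; each row is the pose to reach, as a shift and turn from the pose commanded when the call began, along the tool's axes at that moment; what a row does not reach only later rows make up. A row lasts 1/12 s, in which the tool goes at most 41.7 mm and 7.16 degrees, less where a joint would pass 70% of its speed; a pose out of reach is approached as far as the arm can. A call with a gripper value outside its range is refused whole. The fingers move at their own pace and stop on an object; the grip force is fixed at half the most. Time passes only in rows, so rows that repeat a pose let the fingers close. It gives the time, the measured TCP pose, the force and the opening at its end, in the units of the state.
- get_state(): the state, without advancing time (a new reading comes with each control period).
- read_camera(name): name is "scene" or "side" or "wrist"; returns the picture (384x512x3 uint8, red, green, blue); there is no depth.
- get_calibration(name): a dict with "vfov" (degrees; the focal length in pixels is half the picture's height over the tangent of half this angle, whatever the lens; pixels are square), "cx", "cy" (the principal point, pixels), "pose" (4x4, takes a point from camera to world coordinates); the wrist camera has in their place "hand_eye" (4x4, takes a point from camera to tool coordinates, whose origin is the TCP and whose axes are the flange's). Camera axes: x right, y up, looking along -z (the intrinsics and any distortion apply to the point x, -y, -z); pixel columns grow to the right and rows downward; lengths in m; the calibration is good to about 2 mm. A picture is of the moment at which its call begins: read the wrist's pose just before it. get_calibration takes no time and is no camera call.
- hand_in(): hands the job in, once; it reports no verdict.
Trained networks look in the newest picture that a camera, given by its name, has taken for a name from the list of things; names that differ only in an ending like _2 or _b are one class to them, and where a whole thing is asked for, a point or a joint stands for the part that bears it (a point fixed in the world has none). Each returns a list of dicts, best first, with "score" (0 to 1); they miss things now and then, are a little off and sometimes report something else, mostly with a low value. They report only what shows in the picture. A call takes as long as a camera call. They do not tell look-alikes from the thing itself.
- silhouettes(camera, label): "region" (384x512 bool, what is visible of it).
- mark_of(camera, label): "position" ([x, y, z] in m, in the coordinates of the camera as it stood for that picture, good to about 4 mm: a listed point, or the origin of a listed thing).
The state is a dict: "time_s": time; "joint_pos": joint angles; "qvel": joint speeds; "joint_efforts": joint torques, N m; "tcp_pos": TCP position; "ee_rot": TCP orientation; "contact_force": force on the tool from outside, world axes, zero at the start; "torque": the same for the moment, N m; "grip_width": finger opening in m.
Only numpy, scipy, OpenCV 4.12 (cv2) and the standard library are available. Lean on these libraries where they do the work, as an engineer would, in place of code of your own. Each camera call takes 0.05 s, during which the arm holds its last target.

### The job

Close the filter box: set the orange slotted cover squarely on the black gasket on top of the grey box, its slot passing over the brass wing nut, then turn the wing nut clockwise until it stops, so that it holds the cover. Leave the blue cover with the small round hole where it lies.

Things in the scene. Friction and masses are not known exactly. Their poses are not given: they have to be found in the camera images.
- slotted_cover_center (a point): Centre (half-way up) of the loose orange cover: a block 130 (x) x 60 (y) x 20 (z) mm, 0.08 to 0.17 kg, flat on the counter, with a through slot 62 mm long (along x) and 24 mm wide in its middle. Grasp it across its 60 mm width. x runs along its length, z up; either way round in x is right. Ribs at its ends stand 1 mm above its top.
- seat_center (a point): Point on the stud axis of the fixed grey filter box, level with the top of its black gasket (116 x 50 mm, 56 mm above the counter). x runs along the length of gasket and box, z up. The box is 150 (x) x 110 (y) mm, its top 6 mm below the gasket's; a hose spigot sticks out 30 mm at +x. A seated cover rests on the gasket, centre 10 mm above this point, length along x.
- wing_nut (a joint): Angle of the brass wing nut (rad), on the stud axis: 44 long, 10 thick (grasp it there), from 23 to 43 mm above seat_center (its foot 3 mm above a seated cover). At 0 its length is along seat_center's x. Grows clockwise seen from above; starts at 0 to 0.12, stop at 1.4, across the slot. Takes 0.05 N m, stays where left, sinks 2 mm in the whole turn.
- round_cover_center (a point): Centre (half-way up) of the loose blue cover, 130 x 60 x 20 mm, with only a 14 mm round hole: it does not fit over the wing nut and is to be left alone.
Mind the look-alikes: they are no part of the job. Of the things that look like the part that bears slotted_cover_center, take the one that is nearest to the robot's base at the start.

How it is judged (in metres and radians):
On the way:
1. the orange cover lies seated on the gasket over the wing nut, which is not yet turned (horizontal distance between slotted_cover_center and seat_center below 0.012 m and z of slotted_cover_center in the frame of seat_center between 0.007 and 0.013 m and angle between the x axis of slotted_cover_center and the x axis of seat_center, either way round below 0.25 rad and value of joint wing_nut below 0.6 rad), for 0.2 s.
At the end, for the whole second after the job is handed in: The orange cover lies flat on the gasket (its centre within 12 mm sideways of the stud axis and 7 to 13 mm above the gasket's top, tilted less than 0.08 rad, its length within 0.25 rad of the box's) and the wing nut is turned clockwise to beyond 1.2 rad of its 1.4 (horizontal distance between slotted_cover_center and seat_center below 0.012 m and z of slotted_cover_center in the frame of seat_center between 0.007 and 0.013 m and angle between slotted_cover_center's own z axis and vertical below 0.08 rad and angle between the x axis of slotted_cover_center and the x axis of seat_center, either way round below 0.25 rad and value of joint wing_nut above 1.2 rad); the robot touches nothing.
It fails at once if the blue cover is moved by more than 30 mm (distance of round_cover_center from where it was at the start of the episode above 0.03 m).
It also fails if it takes over 54 s, if anything falls off the work surface, if the arm or the gripper's body presses on something with over 40 N, if the wrist force passes 120 N, or if a joint passes its speed limit or range.

## Working session

There is one attempt and no reset: what is moved stays moved. The work goes in short steps, Python scripts to look and compute and a tool call to move; the robot and the scene stay as the last step left them, time stands still between calls to the robot, and variables do not carry over. Pictures are saved under pics/ and viewed, and the job is handed in when it is done.

Besides the shell and the picture viewer there is one more tool, called after "Request:" in YAML: its name, and indented under it one key for each argument. servo_tool: Moves the arm, as the interface text tells. Its arguments: {"type":"object","properties":{"series":{"type":"array"}},"required":["series"]}

```bash
ls; mkdir -p pics
cat > h.py <<'E'
import numpy as np, cv2
from plant import *
def save(n,f):
    im=read_camera(n); cv2.imwrite('pics/'+f,im[:,:,::-1]); return im
E
python3 - <<'E'
from h import *
s=get_state(); print(s)
for n in ['scene','side','wrist']:
    print(n,get_calibration(n)); save(n,n+'0.png')
print(get_state()['time_s'])
E
```

```text
pics
{'time_s': 0.0, 'joint_pos': array([-1.6536466 , 26.89711069, -2.78293323, 87.87435796,  1.38218392,
       65.37477329, -4.71370086]), 'qvel': array([-0.08141536,  0.02201487, -0.01602915,  0.03232332,  0.07850643,
       -0.08347477,  0.01574967]), 'joint_efforts': array([ 8.49551179e-05, -5.07972229e+01, -8.03461717e-02, -2.36155879e+01,
       -6.12773141e-02,  3.78107757e-02,  1.50727069e-04]), 'tcp_pos': array([ 6.74532122e-01, -2.99789273e-05,  2.91196846e-01]), 'ee_rot': array([[-1.26025765e-05,  9.99998073e-01, -1.96331047e-03],
       [ 9.99999994e-01,  1.23966135e-05, -1.04918138e-04],
       [-1.04893598e-04, -1.96331178e-03, -9.99998067e-01]]), 'contact_force': array([-0.50780419,  0.56170658, -0.18852356]), 'torque': array([-0.01089566, -0.0037656 , -0.03821952]), 'grip_width': 0.08732719007408041}
scene {'vfov': 43.829904658219796, 'cx': 254.10742707046126, 'cy': 195.3694090192942, 'pose': array([[ 0.99879245,  0.04501961, -0.01966896,  0.48279084],
       [-0.04701538,  0.75972198, -0.64854611, -1.17153224],
       [-0.01425435,  0.64868771,  0.7609212 ,  1.14283606],
       [ 0.        ,  0.        ,  0.        ,  1.        ]])}
side {'vfov': 48.79039085580524, 'cx': 257.05988797867207, 'cy': 190.7717640002937, 'pose': array([[-0.97546853,  0.07017869, -0.20865304,  0.21309542],
       [-0.21913033, -0.40017326,  0.88985575,  1.03473411],
       [-0.02104845,  0.9137485 ,  0.4057347 ,  0.65197063],
       [ 0.        ,  0.        ,  0.        ,  1.        ]])}
wrist {'vfov': 65.19961912691366, 'cx': 253.53788756852813, 'cy': 189.0231914112082, 'hand_eye': array([[ 1.35013006e-03,  9.53068969e-01,  3.02750256e-01,
         8.37668180e-02],
       [ 9.99997463e-01, -1.83263832e-03,  1.30967378e-03,
        -6.95710335e-05],
       [ 1.80304116e-03,  3.02747720e-01, -9.53069025e-01,
        -9.34690013e-02],
       [ 0.00000000e+00,  0.00000000e+00,  0.00000000e+00,
         1.00000000e+00]])}
0.15
```

View pics/scene0.png

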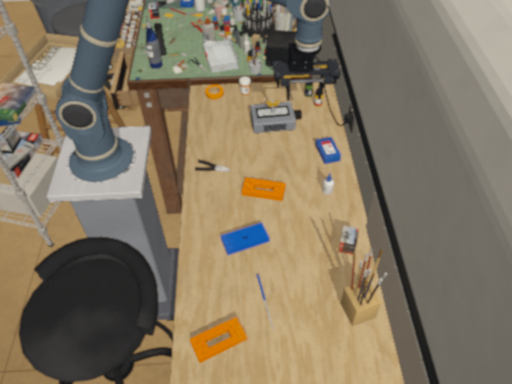

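View pics/side0.png

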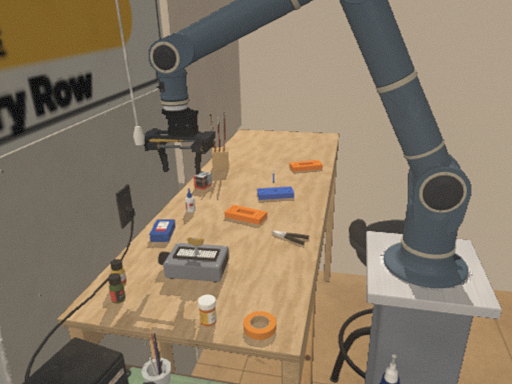

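View pics/wrist0.png

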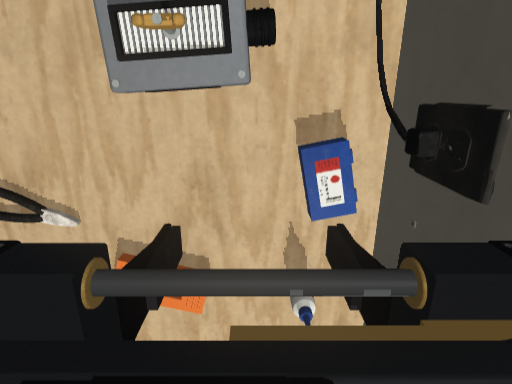

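```bash
cat >> h.py <<'E'
def campose(n):
    c=get_calibration(n)
    if 'pose' in c: return c,np.array(c['pose'])
    s=get_state(); T=np.eye(4); T[:3,:3]=s['ee_rot']; T[:3,3]=s['tcp_pos']
    return c,T@np.array(c['hand_eye'])
def w2c(n,p,P=None):
    c,T=campose(n); 
    if P is not None:T=P
    f=192/np.tan(np.radians(c['vfov']/2))
    q=np.linalg.inv(T)@np.r_[p,1]; return np.array([c['cx']+f*q[0]/-q[2], c['cy']-f*q[1]/-q[2]])
def c2plane(n,uv,z):
    c,T=campose(n); f=192/np.tan(np.radians(c['vfov']/2))
    d=T[:3,:3]@np.array([(uv[0]-c['cx'])/f,-(uv[1]-c['cy'])/f,-1]); o=T[:3,3]
    return o+d*(z-o[2])/d[2]
E
python3 - <<'E'
from h import *
np.set_printoptions(precision=4,suppress=True)
for n in ['scene','side','wrist']:
    for l in ['slotted_cover_center','seat_center','wing_nut','round_cover_center']:
        c,T=campose(n)
        for m in mark_of(n,l): 
            p=(T@np.r_[m['position'],1])[:3]; print(n,l,round(m['score'],2),p,w2c(n,p))
print(get_state()['time_s'])
E
```

```text
scene slotted_cover_center 0.6 [ 0.5423 -0.1755  0.0094] [263.2125 187.7187]
scene slotted_cover_center 0.6 [ 0.4028 -0.6651  0.0096] [218.9915 337.4383]
scene seat_center 0.56 [0.5953 0.1472 0.0545] [272.7661 110.1453]Traceback (most recent call last):
  File "<stdin>", line 6, in <module>
ValueError: it knows: round_cover_center, seat_center, slotted_cover_center
```

The scene shows two orange covers, at (263,188) and (218,338), the blue one at (245,238) and the box at (273,115). The orange cover nearest the base is the one at about (0.54, -0.18). I'll move for a clear wrist view of the box.

Request:
servo_tool:
  series:
    - {"tx": 4,"ty": -4}
    - {"tx": 8,"ty": -8}
    - {"tx": 8,"ty": -8}
    - {"tx": 8,"ty": -8}

```text
schema error: expected keys wx, wy, wz, tx, ty, tz, fingers
```

Run:
```python
from h import *
np.set_printoptions(precision=4,suppress=True)
save('wrist','w1.png'); c,T=campose('wrist'); print(get_state()['tcp_pos'])
for l in ['seat_center']:
  for m in mark_of('wrist',l): print(l,m['score'],(T@np.r_[m['position'],1])[:3])
for l in ['wing_nut']:
  for i,m in enumerate(silhouettes('wrist',l)):
    r=m['region']; print(l,m['score'],r.sum()); 
    pts=np.argwhere(r)[:,::-1].astype(np.float32); print(cv2.minAreaRect(pts))
```

```text
[0.6749 0.     0.2919]
seat_center 0.8 [0.5935 0.146  0.0537]
wing_nut 0.66 789
((157.54489135742188, 21.34036636352539), (15.873326301574707, 53.0573844909668), 88.60282135009766)
```

View pics/w1.png

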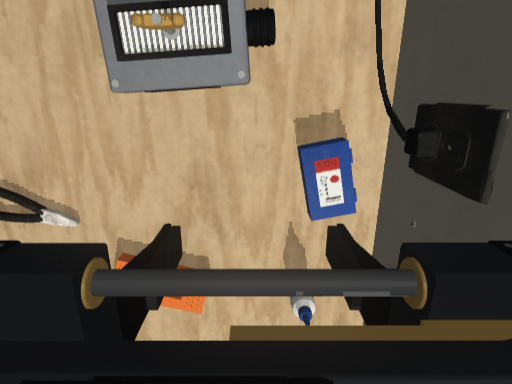

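All keys are required.

Request:
servo_tool:
  series:
    - {"wx": 0,"wy": 0,"wz": 0,"tx": 3,"ty": -2.5,"tz": 0,"fingers": 100}
    - {"wx": 0,"wy": 0,"wz": 0,"tx": 6,"ty": -5,"tz": 0,"fingers": 100}
    - {"wx": 0,"wy": 0,"wz": 0,"tx": 8,"ty": -8,"tz": 0,"fingers": 100}
    - {"wx": 0,"wy": 0,"wz": 0,"tx": 8,"ty": -8,"tz": 0,"fingers": 100}
    - {"wx": 0,"wy": 0,"wz": 0,"tx": 8,"ty": -8,"tz": 0,"fingers": 100}

```text
time_s: 0.82
tcp_pos: [0.5937, 0.0819, 0.2927]
ee_rot: [[-0.004, 1.0, 0.0], [1.0, 0.004, 0.0], [0.0, 0.0, -1.0]]
contact_force: [0.4, -1.1, 0.5]
grip_width: 0.0872
```

Run:
```python
from h import *
np.set_printoptions(precision=4,suppress=True)
save('wrist','w2.png'); c,T=campose('wrist'); print(get_state()['tcp_pos'],get_state()['qvel'])
for l in ['seat_center']:
  for m in mark_of('wrist',l): print(l,m['score'],(T@np.r_[m['position'],1])[:3])
for l in ['wing_nut']:
  for i,m in enumerate(silhouettes('wrist',l)):
    r=m['region']; print(l,m['score'],r.sum()); 
    pts=np.argwhere(r)[:,::-1].astype(np.float32); R=cv2.minAreaRect(pts); print(R,c2plane('wrist',R[0],.056+.038),[c2plane('wrist',b,.094) for b in cv2.boxPoints(R)])
im=cv2.imread('pics/w2.png'); cv2.imwrite('pics/w2b.png',cv2.resize(im[:260,:400],None,fx=2,fy=2,interpolation=cv2.INTER_CUBIC))
```

```text
[0.595  0.0801 0.2928] [ 1.2184  0.9982  1.7287 -1.5175  0.0685 -0.0821  0.0234]
seat_center 0.75 [0.5941 0.1435 0.0543]
wing_nut 0.88 586
((252.0, 117.5), (13.0, 48.0), 90.0) [0.5943 0.1408 0.094 ] [array([0.5717, 0.1468, 0.094 ]), array([0.617 , 0.1468, 0.094 ]), array([0.6172, 0.1347, 0.094 ]), array([0.5714, 0.1348, 0.094 ])]
```

View pics/w2b.png

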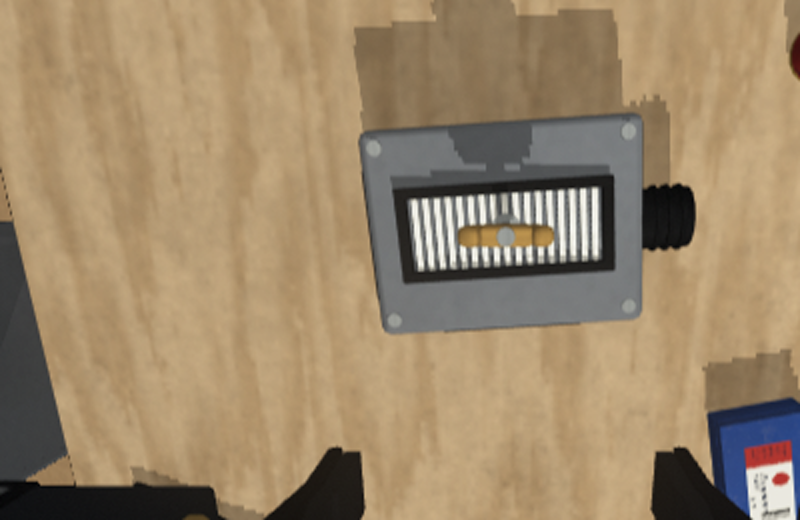

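The box is upright in view. The gasket corners in full-res pixels are about (196.5,95), (306,88), (307,134), (202.5,141.5), and the nut is at (252,118).

Run:
```python
from h import *
np.set_printoptions(precision=4,suppress=True)
P=[c2plane('wrist',(u/2,v/2),.056) for u,v in [(393,190),(612,176),(614,268),(405,283)]]
B=[c2plane('wrist',(u/2,v/2),.05) for u,v in [(361,132),(641,114),(641,318),(386,333)]]
for Q in (P,B):
    Q=np.array(Q); print(Q,Q.mean(0)); e=[Q[1]-Q[0],Q[2]-Q[3]]; f=[Q[0]-Q[3],Q[1]-Q[2]]
    for d in e+f: print(np.linalg.norm(d),np.degrees(np.arctan2(d[1],d[0])))
for p in [(505,237)]: print(c2plane('wrist',(p[0]/2,p[1]/2),.056+.044))
nut=[c2plane('wrist',(u/2,v/2),.056+.038) for u,v in [(458,238),(553,234)]];print(nut)
```

```text
[[0.5359 0.161  0.056 ]
 [0.6504 0.1679 0.056 ]
 [0.654  0.1204 0.056 ]
 [0.5397 0.1123 0.056 ]] [0.595  0.1404 0.056 ]
0.11468762653062721 3.4392313016819833
0.1145947717128905 4.051523414009736
0.04887663069379948 94.39750266612309
0.04765060968801639 94.30262741753415
[[0.5199 0.1898 0.05  ]
 [0.6648 0.1983 0.05  ]
 [0.6719 0.0914 0.05  ]
 [0.5263 0.0827 0.05  ]] [0.5957 0.1405 0.05  ]
0.14511085890573183 3.357896372359094
0.14590508126249283 3.405613649231096
0.10721535586910176 93.40540530551809
0.1070974465895079 93.83033480527514
[0.5948 0.1403 0.1   ]
[array([0.5725, 0.1394, 0.094 ]), array([0.6175, 0.1412, 0.094 ])]
```

Request:
servo_tool:
  series:
    - {"wx": 0,"wy": 0,"wz": 0,"tx": -4,"ty": 0,"tz": 0,"fingers": 100}
    - {"wx": 0,"wy": 0,"wz": 0,"tx": -8,"ty": 0,"tz": 0,"fingers": 100}
    - {"wx": 0,"wy": 0,"wz": 0,"tx": -12,"ty": -1,"tz": 0,"fingers": 100}
    - {"wx": 0,"wy": 0,"wz": 0,"tx": -16,"ty": -2,"tz": 0,"fingers": 100}
    - {"wx": 0,"wy": 0,"wz": 0,"tx": -20,"ty": -3,"tz": 0,"fingers": 100}
    - {"wx": 0,"wy": 0,"wz": 0,"tx": -24,"ty": -4,"tz": 0,"fingers": 100}
    - {"wx": 0,"wy": 0,"wz": 0,"tx": -28,"ty": -5,"tz": 0,"fingers": 100}
    - {"wx": 0,"wy": 0,"wz": 0,"tx": -32,"ty": -5,"tz": 0,"fingers": 100}
    - {"wx": 0,"wy": 0,"wz": 0,"tx": -33,"ty": -5,"tz": 0,"fingers": 100}
    - {"wx": 0,"wy": 0,"wz": 0,"tx": -33,"ty": -5,"tz": 0,"fingers": 100}

```text
time_s: 1.8
tcp_pos: [0.5438, -0.2567, 0.2921]
ee_rot: [[0.01, 1.0, -0.0], [1.0, -0.01, -0.003], [-0.003, -0.0, -1.0]]
contact_force: [0.0, -0.6, -0.0]
grip_width: 0.087
```

Run:
```python
from h import *
np.set_printoptions(precision=4,suppress=True)
save('wrist','w3.png'); c,T=campose('wrist'); print(get_state()['tcp_pos'],get_state()['qvel'])
for l in ['slotted_cover_center']:
  for m in mark_of('wrist',l): print(l,m['score'],(T@np.r_[m['position'],1])[:3])
  for i,m in enumerate(silhouettes('wrist',l)):
    r=m['region']; print(l,m['score'],r.sum()); 
    cs,_=cv2.findContours(r.astype(np.uint8),cv2.RETR_EXTERNAL,2); k=max(cs,key=cv2.contourArea)
    w=np.array([c2plane('wrist',q[0],.02)[:2]*1000 for q in k],np.float32); print(cv2.minAreaRect(w))
im=cv2.imread('pics/w3.png'); cv2.imwrite('pics/w3b.png',cv2.resize(im[:260,60:460],None,fx=2,fy=2,interpolation=cv2.INTER_CUBIC))
```

```text
[ 0.5446 -0.2532  0.2919] [-2.6182 -0.7393 -3.4431  1.265  -0.7897  0.1629 -0.3698]
slotted_cover_center 0.89 [ 0.5427 -0.1767  0.0105]
slotted_cover_center 0.63 5058
((541.4632568359375, -170.63282775878906), (61.193199157714844, 131.67706298828125), 77.01406860351562)
```

View pics/w3b.png

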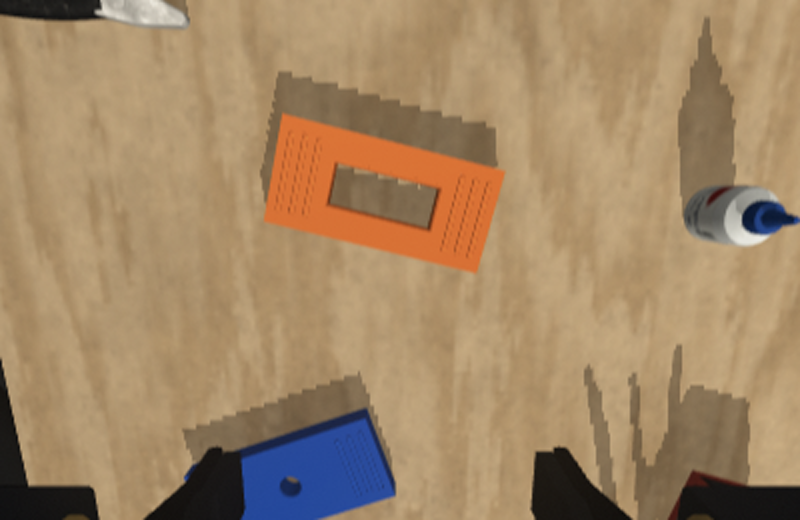

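The slotted cover is clear, with its centre near full-res (252,95). The arm was still settling, so I'll remeasure.

Run:
```python
from h import *
np.set_printoptions(precision=4,suppress=True)
for k in range(2):
  s0=get_state(); im=save('wrist','w4%d.png'%k); c,T=campose('wrist'); print(s0['tcp_pos'],s0['qvel'])
# corners by colour
hsv=cv2.cvtColor(im,cv2.COLOR_RGB2HSV); m=cv2.inRange(hsv,(5,150,120),(16,255,255)); m[250:]=0
cs,_=cv2.findContours(m,cv2.RETR_EXTERNAL,2);k=max(cs,key=cv2.contourArea)
w=np.array([c2plane('wrist',q[0],.02)[:2]*1000 for q in k],np.float32); print(cv2.minAreaRect(w))
for m in mark_of('wrist','slotted_cover_center'): print(m['score'],(T@np.r_[m['position'],1])[:3])
```

```text
[ 0.5455 -0.2492  0.2919] [-1.3184 -0.5981 -0.9247  0.5704  0.0953 -0.0439  0.0335]
[ 0.5457 -0.2485  0.292 ] [-0.6817 -0.2773 -0.2858  0.2969  0.1178 -0.0067  0.1731]
((540.90380859375, -178.42245483398438), (60.714481353759766, 130.6864013671875), 76.00035858154297)
0.63 [ 0.5406 -0.1808  0.0127]
```

Cover: centre (0.541, -0.178), length at -14°. I'll go above it while turning the tool 76°.

Request:
servo_tool:
  series:
    - {"wx": 0,"wy": 0,"wz": -7,"tx": 2,"ty": -0.1,"tz": 0,"fingers": 100}
    - {"wx": 0,"wy": 0,"wz": -14,"tx": 4,"ty": -0.2,"tz": 0,"fingers": 100}
    - {"wx": 0,"wy": 0,"wz": -21,"tx": 6,"ty": -0.4,"tz": 0,"fingers": 100}
    - {"wx": 0,"wy": 0,"wz": -28,"tx": 7.2,"ty": -0.4,"tz": 1,"fingers": 100}
    - {"wx": 0,"wy": 0,"wz": -35,"tx": 7.2,"ty": -0.4,"tz": 3,"fingers": 100}
    - {"wx": 0,"wy": 0,"wz": -42,"tx": 7.2,"ty": -0.4,"tz": 5,"fingers": 100}
    - {"wx": 0,"wy": 0,"wz": -49,"tx": 7.2,"ty": -0.4,"tz": 7,"fingers": 100}
    - {"wx": 0,"wy": 0,"wz": -56,"tx": 7.2,"ty": -0.4,"tz": 9,"fingers": 100}
    - {"wx": 0,"wy": 0,"wz": -63,"tx": 7.2,"ty": -0.4,"tz": 11,"fingers": 100}
    - {"wx": 0,"wy": 0,"wz": -70,"tx": 7.2,"ty": -0.4,"tz": 12,"fingers": 100}

```text
time_s: 2.93
tcp_pos: [0.5402, -0.1763, 0.1701]
ee_rot: [[-0.943, 0.334, -0.003], [0.334, 0.943, 0.001], [0.003, 0.0, -1.0]]
contact_force: [0.5, -0.1, -0.1]
grip_width: 0.0868
```

Request:
servo_tool:
  series:
    - {"wx": 0,"wy": 0,"wz": -6,"tx": 0,"ty": 0,"tz": 1,"fingers": 100}
    - {"wx": 0,"wy": 0,"wz": -6,"tx": 0,"ty": 0,"tz": 1,"fingers": 100}
    - {"wx": 0,"wy": 0,"wz": -6,"tx": 0,"ty": 0,"tz": 1,"fingers": 100}
    - {"wx": 0,"wy": 0,"wz": -6,"tx": 0,"ty": 0,"tz": 1,"fingers": 100}
    - {"wx": 0,"wy": 0,"wz": -6,"tx": 0,"ty": 0,"tz": 1,"fingers": 100}

```text
time_s: 3.35
tcp_pos: [0.5417, -0.1777, 0.1633]
ee_rot: [[-0.97, 0.243, 0.002], [0.243, 0.97, -0.001], [-0.002, -0.0, -1.0]]
contact_force: [-0.4, -0.1, 0.2]
grip_width: 0.0871
```

Run:
```python
from h import *
s=get_state(); im=save('wrist','w5.png'); save('side','s5.png'); print(s['tcp_pos'],s['ee_rot'],s['time_s'])
c,s=np.cos,np.sin
a=np.radians(-14)
for l in [(65,30),(65,-30),(-65,30),(-65,-30),(0,0)]:
    p=np.array([.541+(l[0]*c(a)-l[1]*s(a))/1e3,-.178+(l[0]*s(a)+l[1]*c(a))/1e3,.02]); print(w2c('wrist',p))
```

```text
[ 0.54169241 -0.17767597  0.16327312] [[-9.70079309e-01  2.42781236e-01  1.84534755e-03]
 [ 2.42780639e-01  9.70081061e-01 -5.44094999e-04]
 [-1.92223276e-03 -7.98006441e-05 -9.99998149e-01]] 3.35
[286.38891209 266.77457602]
[219.74016955 266.69160334]
[292.12394879 118.92334146]
[214.13084198 118.85006949]
[253.09081834 198.60773902]
```

View pics/w5.png

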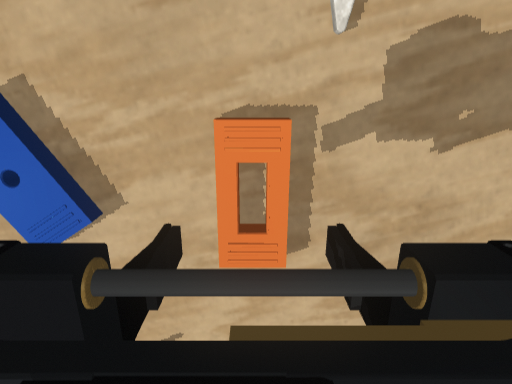

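View pics/s5.png

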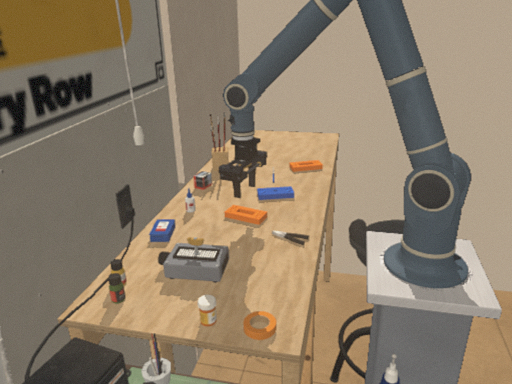

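The cover is exactly where predicted, with corners at (215,118) and (291,118), and centred between the fingers. Descend and grasp.

Request:
servo_tool:
  series:
    - {"wx": 0,"wy": 0,"wz": 0,"tx": 0,"ty": 0,"tz": 3,"fingers": 100}
    - {"wx": 0,"wy": 0,"wz": 0,"tx": 0,"ty": 0,"tz": 6,"fingers": 100}
    - {"wx": 0,"wy": 0,"wz": 0,"tx": 0,"ty": 0,"tz": 8,"fingers": 100}
    - {"wx": 0,"wy": 0,"wz": 0,"tx": 0,"ty": 0,"tz": 8.7,"fingers": 100}
    - {"wx": 0,"wy": 0,"wz": 0,"tx": 0,"ty": 0,"tz": 8.7,"fingers": 100}
    - {"wx": 0,"wy": 0,"wz": 0,"tx": 0,"ty": 0,"tz": 8.7,"fingers": 50}
    - {"wx": 0,"wy": 0,"wz": 0,"tx": 0,"ty": 0,"tz": 8.7,"fingers": 40}
    - {"wx": 0,"wy": 0,"wz": 0,"tx": 0,"ty": 0,"tz": 8.7,"fingers": 30}
    - {"wx": 0,"wy": 0,"wz": 0,"tx": 0,"ty": 0,"tz": 8.7,"fingers": 30}
    - {"wx": 0,"wy": 0,"wz": 0,"tx": 0,"ty": 0,"tz": 8.7,"fingers": 30}

```text
time_s: 4.28
tcp_pos: [0.5415, -0.1782, 0.0762]
ee_rot: [[-0.97, 0.242, 0.002], [0.242, 0.97, -0.0], [-0.002, -0.0, -1.0]]
contact_force: [-0.5, -0.1, -0.0]
grip_width: 0.0611
```

Request:
servo_tool:
  series:
    - {"wx": 0,"wy": 0,"wz": 0,"tx": 0,"ty": 0,"tz": 0,"fingers": 30}
    - {"wx": 0,"wy": 0,"wz": 0,"tx": 0,"ty": 0,"tz": 0,"fingers": 30}
    - {"wx": 0,"wy": 0,"wz": 0,"tx": 0,"ty": 0,"tz": 0,"fingers": 30}

```text
time_s: 4.53
tcp_pos: [0.5414, -0.1782, 0.0761]
ee_rot: [[-0.97, 0.242, 0.001], [0.242, 0.97, -0.001], [-0.001, -0.0, -1.0]]
contact_force: [-1.4, 0.5, 5.8]
grip_width: 0.0593
```

Gripped at 59 mm. Lift, then move to a viewpoint beside the box, turning to align.

Request:
servo_tool:
  series:
    - {"wx": 0,"wy": 0,"wz": 0,"tx": 0,"ty": 0,"tz": -2,"fingers": 30}
    - {"wx": 0,"wy": 0,"wz": 0,"tx": 0,"ty": 0,"tz": -4,"fingers": 30}
    - {"wx": 0,"wy": 0,"wz": 0,"tx": 0,"ty": 0,"tz": -7,"fingers": 30}
    - {"wx": 0,"wy": 0,"wz": 0,"tx": 0,"ty": 0,"tz": -10,"fingers": 30}
    - {"wx": 0,"wy": 0,"wz": 0,"tx": 0,"ty": 0,"tz": -13,"fingers": 30}
    - {"wx": 0,"wy": 0,"wz": 0,"tx": 0,"ty": 0,"tz": -16,"fingers": 30}
    - {"wx": 0,"wy": 0,"wz": 0,"tx": 0,"ty": 0,"tz": -19,"fingers": 30}
    - {"wx": 0,"wy": 0,"wz": 0,"tx": 0,"ty": 0,"tz": -20,"fingers": 30}
    - {"wx": 0,"wy": 0,"wz": 0,"tx": 0,"ty": 0,"tz": -20,"fingers": 30}

```text
time_s: 5.28
tcp_pos: [0.5421, -0.1782, 0.2778]
ee_rot: [[-0.97, 0.242, 0.005], [0.242, 0.97, -0.002], [-0.006, -0.0, -1.0]]
contact_force: [0.8, -0.7, -2.5]
grip_width: 0.0596
```

Request:
servo_tool:
  series:
    - {"wx": 0,"wy": 0,"wz": -4,"tx": -1,"ty": 3,"tz": 0,"fingers": 30}
    - {"wx": 0,"wy": 0,"wz": -8,"tx": -2,"ty": 6,"tz": 0,"fingers": 30}
    - {"wx": 0,"wy": 0,"wz": -12,"tx": -3,"ty": 9,"tz": 0,"fingers": 30}
    - {"wx": 0,"wy": 0,"wz": -16,"tx": -4,"ty": 12,"tz": 0,"fingers": 30}
    - {"wx": 0,"wy": 0,"wz": -17.5,"tx": -4.3,"ty": 15,"tz": 0,"fingers": 30}
    - {"wx": 0,"wy": 0,"wz": -17.5,"tx": -4.3,"ty": 18,"tz": 0,"fingers": 30}
    - {"wx": 0,"wy": 0,"wz": -17.5,"tx": -4.3,"ty": 19,"tz": 0,"fingers": 30}
    - {"wx": 0,"wy": 0,"wz": -17.5,"tx": -4.3,"ty": 19,"tz": 0,"fingers": 30}
    - {"wx": 0,"wy": 0,"wz": -17.5,"tx": -4.3,"ty": 19,"tz": 0,"fingers": 30}
    - {"wx": 0,"wy": 0,"wz": -17.5,"tx": -4.3,"ty": 19,"tz": 0,"fingers": 30}

```text
time_s: 6.12
tcp_pos: [0.628, -0.0063, 0.2738]
ee_rot: [[-0.998, -0.059, -0.003], [-0.059, 0.998, -0.002], [0.003, -0.001, -1.0]]
contact_force: [-0.4, -0.0, -2.2]
grip_width: 0.06
```

Request:
servo_tool:
  series:
    - {"wx": 0,"wy": 0,"wz": 0,"tx": 0,"ty": 0,"tz": 0,"fingers": 30}
    - {"wx": 0,"wy": 0,"wz": 0,"tx": 0,"ty": 0,"tz": 0,"fingers": 30}
    - {"wx": 0,"wy": 0,"wz": 0,"tx": 0,"ty": 0,"tz": 0,"fingers": 30}
    - {"wx": 0,"wy": 0,"wz": 0,"tx": 0,"ty": 0,"tz": 0,"fingers": 30}
    - {"wx": 0,"wy": 0,"wz": 0,"tx": 0,"ty": 0,"tz": 0,"fingers": 30}

```text
time_s: 6.53
tcp_pos: [0.6286, -0.0045, 0.2754]
ee_rot: [[-0.998, -0.06, 0.0], [-0.06, 0.998, -0.0], [-0.0, -0.0, -1.0]]
contact_force: [-0.2, 0.7, -1.8]
grip_width: 0.0594
```

Run:
```python
from h import *
s=get_state(); im=save('wrist','w6.png');c,T=campose('wrist'); save('side','s6.png'); save('scene','c6.png');print(s['tcp_pos'],s['ee_rot'],s['qvel'],s['time_s'])
for n in ['wrist','side','scene']:
  c,T=campose(n)
  for m in mark_of(n,'seat_center'): print(n,m['score'],(T@np.r_[m['position'],1])[:3])
```

```text
[ 0.62864337 -0.00445564  0.27541583] [[-9.98172211e-01 -6.04329565e-02  3.07669598e-04]
 [-6.04329923e-02  9.98172251e-01 -1.08331565e-04]
 [-3.00560458e-04 -1.26726952e-04 -9.99999947e-01]] [-0.28176882  0.06462166 -0.09669879 -0.01035274 -0.0164623  -0.03904603
  0.02843347] 6.5333
wrist 0.65 [0.59348867 0.14616105 0.05233918]
side 0.93 [0.59044309 0.14378542 0.0553999 ]
scene 0.97 [0.59631814 0.1442853  0.05731146]
```

View pics/w6.png

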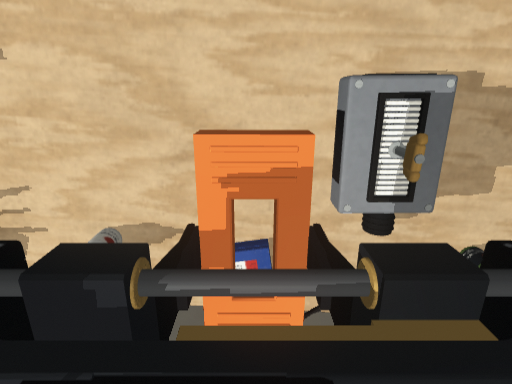

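Run:
```python
import cv2
im=cv2.imread('pics/w6.png'); cv2.imwrite('pics/w6b.png',cv2.resize(im[65:225,325:465],None,fx=3.5,fy=3.5,interpolation=cv2.INTER_CUBIC))
```

```text
(no output)
```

View pics/w6b.png

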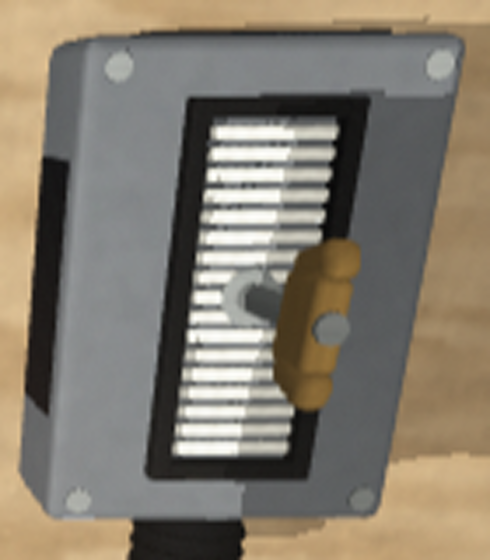

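Run:
```python
from h import *
np.set_printoptions(precision=4,suppress=True)
def f(L,z):
    Q=np.array([c2plane('wrist',(325+(u-1.25)/3.5,65+(v-1.25)/3.5),z) for u,v in L]); print(Q.mean(0))
    for d in [Q[2]-Q[1],Q[3]-Q[0],Q[1]-Q[0],Q[2]-Q[3]]: print('  ',np.linalg.norm(d),np.degrees(np.arctan2(d[1],d[0])))
f([(190,98),(370,97),(307,478),(147,474)],.056)
f([(119,67),(440,65),(362,499),(78,500)],.05)
f([(332,328)]*4,.1)
print([c2plane('wrist',(325+u/3.5,65+v/3.5),.094) for u,v in [(341,240),(310,412)]])
# triangulate nut/mark from scene/side silhouettes
for n in ['scene','side']:
  for m in silhouettes(n,'wing_nut')[:2]:
    r=m['region']; uv=np.argwhere(r)[:,::-1].mean(0); print(n,m['score'],r.sum(),uv,c2plane(n,uv,.089))
# cover in hand
s=get_state()
for l in [(65,30),(65,-30),(-65,30),(-65,-30)]:
    p=s['tcp_pos']+s['ee_rot']@np.array([l[0]/1e3,l[1]/1e3,.056]); print(l,w2c('wrist',p))
```

```text
[0.5909 0.1443 0.056 ]
   0.11464415825498635 3.78048064964019
   0.11303782286136467 3.899271456591339
   0.050954765304613445 93.88586469879522
   0.05074287633134764 92.07200066425897
[0.5916 0.1459 0.05  ]
   0.13279533518102757 3.9693716170754523
   0.13260807936933636 3.870427548772409
   0.09181660288842419 93.91953141200082
   0.09204595708175756 93.80297130366868
[0.5912 0.1451 0.1   ]
   0.0 0.0
   0.0 0.0
   0.0 0.0
   0.0 0.0
[array([0.5695, 0.146 , 0.094 ]), array([0.6158, 0.1483, 0.094 ])]
(65, 30) [313.9827 134.0771]
(65, -30) [192.4016 133.908 ]
(-65, 30) [301.083  344.3276]
(-65, -30) [204.8832 344.2071]
```

Estimates of the seat scatter by a few mm around (0.5935, 0.1435), box yaw 3.8°. I'll hover above it and check the nut through the slot.

Request:
servo_tool:
  series:
    - {"wx": 0,"wy": 0,"wz": -0.4,"tx": 0.5,"ty": 3,"tz": 0,"fingers": 30}
    - {"wx": 0,"wy": 0,"wz": -0.4,"tx": 1,"ty": 6,"tz": 0,"fingers": 30}
    - {"wx": 0,"wy": 0,"wz": -0.4,"tx": 1.5,"ty": 9,"tz": 0,"fingers": 30}
    - {"wx": 0,"wy": 0,"wz": -0.4,"tx": 2,"ty": 12,"tz": 0,"fingers": 30}
    - {"wx": 0,"wy": 0,"wz": -0.4,"tx": 2.6,"ty": 14,"tz": 2,"fingers": 30}
    - {"wx": 0,"wy": 0,"wz": -0.4,"tx": 2.6,"ty": 15,"tz": 5,"fingers": 30}
    - {"wx": 0,"wy": 0,"wz": -0.4,"tx": 2.6,"ty": 15,"tz": 7.5,"fingers": 30}
    - {"wx": 0,"wy": 0,"wz": -0.4,"tx": 2.6,"ty": 15,"tz": 8.5,"fingers": 30}
    - {"wx": 0,"wy": 0,"wz": -0.4,"tx": 2.6,"ty": 15,"tz": 8.5,"fingers": 30}
    - {"wx": 0,"wy": 0,"wz": -0.4,"tx": 2.6,"ty": 15,"tz": 8.5,"fingers": 30}

```text
time_s: 7.77
tcp_pos: [0.5941, 0.1435, 0.1905]
ee_rot: [[-0.998, -0.067, 0.0], [-0.067, 0.998, -0.0], [-0.0, -0.0, -1.0]]
contact_force: [1.3, -0.2, -1.7]
grip_width: 0.0598
```

Request:
servo_tool:
  series:
    - {"wx": 0,"wy": 0,"wz": 0,"tx": 0,"ty": 0,"tz": 0,"fingers": 30}
    - {"wx": 0,"wy": 0,"wz": 0,"tx": 0,"ty": 0,"tz": 0,"fingers": 30}
    - {"wx": 0,"wy": 0,"wz": 0,"tx": 0,"ty": 0,"tz": 0,"fingers": 30}
    - {"wx": 0,"wy": 0,"wz": 0,"tx": 0,"ty": 0,"tz": 0,"fingers": 30}
    - {"wx": 0,"wy": 0,"wz": 0,"tx": 0,"ty": 0,"tz": 0,"fingers": 30}

```text
time_s: 8.18
tcp_pos: [0.5939, 0.144, 0.191]
ee_rot: [[-0.998, -0.068, 0.001], [-0.068, 0.998, 0.0], [-0.001, 0.0, -1.0]]
contact_force: [0.0, -0.0, -1.2]
grip_width: 0.0593
```

Run:
```python
from h import *
np.set_printoptions(precision=4,suppress=True)
s=get_state(); im=save('wrist','w7.png'); a=save('side','s7.png'); b=save('scene','c7.png');print(s['tcp_pos'],s['ee_rot'][:,0],s['qvel'],s['time_s'])
o=np.hstack([cv2.resize(a[215:295,140:240],(400,320),interpolation=2),cv2.resize(b[80:160,225:325],(400,320),interpolation=2)]); cv2.imwrite('pics/sc7.png',o[:,:,::-1])
cv2.imwrite('pics/w7b.png',cv2.resize(im[100:300,170:340],None,fx=3,fy=3,interpolation=2)[:,:,::-1])
```

```text
[0.5939 0.144  0.191 ] [-0.9977 -0.0676 -0.0012] [-0.0634  0.26    0.101   0.2307  0.0849 -0.0235 -0.0248] 8.1833
```

View pics/w7b.png

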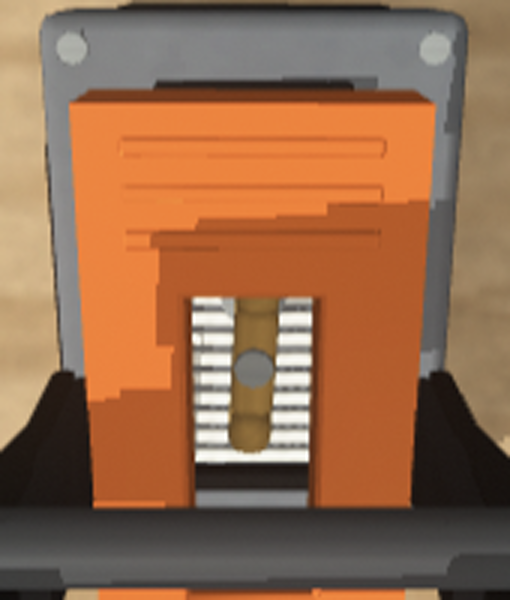

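View pics/sc7.png

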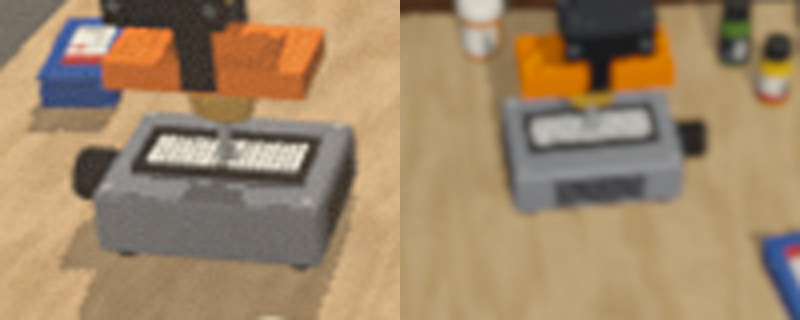

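Run:
```python
from h import *
np.set_printoptions(precision=4,suppress=True)
s=get_state()
g=lambda u,v,z:s['ee_rot'].T@(c2plane('wrist',(170+(u-1)/3,100+(v-1)/3),z)-s['tcp_pos'])
print('stud',g(254,368,.1),'nut end',g(250,450,.094),'screws',g(72,48,.05),g(435,48,.05))
print('cover end top',g(69,102,.135),g(436,102,.135))
```

```text
stud [0.0024 0.0008 0.0905] nut end [-0.0213 -0.0001  0.0965] screws [ 0.0682 -0.0453  0.1404] [0.0683 0.0465 0.1404]
cover end top [ 0.0652 -0.0297  0.0554] [0.0653 0.0304 0.0554]
```

Aligned within 1 mm across and about 2 mm along. I'll correct and descend in stages.

Request:
servo_tool:
  series:
    - {"wx": 0,"wy": 0,"wz": 0,"tx": 0.2,"ty": 0,"tz": 0,"fingers": 30}
    - {"wx": 0,"wy": 0,"wz": 0,"tx": 0.2,"ty": 0,"tz": 1,"fingers": 30}
    - {"wx": 0,"wy": 0,"wz": 0,"tx": 0.2,"ty": 0,"tz": 2,"fingers": 30}
    - {"wx": 0,"wy": 0,"wz": 0,"tx": 0.2,"ty": 0,"tz": 3,"fingers": 30}
    - {"wx": 0,"wy": 0,"wz": 0,"tx": 0.2,"ty": 0,"tz": 4,"fingers": 30}
    - {"wx": 0,"wy": 0,"wz": 0,"tx": 0.2,"ty": 0,"tz": 4.6,"fingers": 30}
    - {"wx": 0,"wy": 0,"wz": 0,"tx": 0.2,"ty": 0,"tz": 5,"fingers": 30}
    - {"wx": 0,"wy": 0,"wz": 0,"tx": 0.2,"ty": 0,"tz": 5.4,"fingers": 30}
    - {"wx": 0,"wy": 0,"wz": 0,"tx": 0.2,"ty": 0,"tz": 5.5,"fingers": 30}
    - {"wx": 0,"wy": 0,"wz": 0,"tx": 0.2,"ty": 0,"tz": 5.5,"fingers": 30}

```text
time_s: 9.17
tcp_pos: [0.5916, 0.144, 0.1351]
ee_rot: [[-0.998, -0.068, -0.0], [-0.068, 0.998, 0.0], [0.0, 0.0, -1.0]]
contact_force: [0.1, 1.2, -2.0]
grip_width: 0.0593
```

Request:
servo_tool:
  series:
    - {"wx": 0,"wy": 0,"wz": 0,"tx": 0,"ty": 0,"tz": 0.1,"fingers": 30}
    - {"wx": 0,"wy": 0,"wz": 0,"tx": 0,"ty": 0,"tz": 0.2,"fingers": 30}
    - {"wx": 0,"wy": 0,"wz": 0,"tx": 0,"ty": 0,"tz": 0.3,"fingers": 30}
    - {"wx": 0,"wy": 0,"wz": 0,"tx": 0,"ty": 0,"tz": 0.3,"fingers": 30}
    - {"wx": 0,"wy": 0,"wz": 0,"tx": 0,"ty": 0,"tz": 0.3,"fingers": 30}

```text
time_s: 9.58
tcp_pos: [0.5916, 0.144, 0.1324]
ee_rot: [[-0.998, -0.068, 0.0], [-0.068, 0.998, 0.0], [-0.0, 0.0, -1.0]]
contact_force: [-0.0, -0.6, -1.7]
grip_width: 0.0594
```

Run:
```python
from h import *
s=get_state(); im=save('wrist','w8.png');print(s['tcp_pos'],s['contact_force'],s['torque'])
```

```text
[0.59163117 0.14398584 0.13238531] [-1.11061452e-03 -5.59303058e-01 -1.66525639e+00] [ 0.11867736 -0.04418249 -0.01874038]
```

View pics/w8.png

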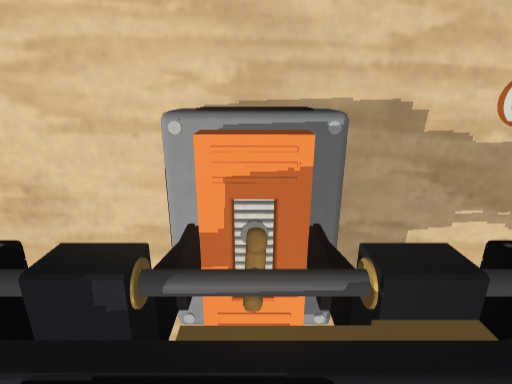

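The nut is through the slot and centred (column ~254). I'll press down gently a further 1 mm.

Request:
servo_tool:
  series:
    - {"wx": 0,"wy": 0,"wz": 0,"tx": 0,"ty": 0,"tz": 0.05,"fingers": 30}
    - {"wx": 0,"wy": 0,"wz": 0,"tx": 0,"ty": 0,"tz": 0.1,"fingers": 30}
    - {"wx": 0,"wy": 0,"wz": 0,"tx": 0,"ty": 0,"tz": 0.1,"fingers": 30}
    - {"wx": 0,"wy": 0,"wz": 0,"tx": 0,"ty": 0,"tz": 0.1,"fingers": 30}

```text
time_s: 9.97
tcp_pos: [0.5917, 0.1441, 0.1321]
ee_rot: [[-0.998, -0.068, 0.0], [-0.068, 0.998, -0.0], [-0.0, -0.0, -1.0]]
contact_force: [-2.7, -0.9, 5.3]
grip_width: 0.0601
```

Contact at the expected height. Release and rise.

Request:
servo_tool:
  series:
    - {"wx": 0,"wy": 0,"wz": 0,"tx": 0,"ty": 0,"tz": 0,"fingers": 85}
    - {"wx": 0,"wy": 0,"wz": 0,"tx": 0,"ty": 0,"tz": 0,"fingers": 85}
    - {"wx": 0,"wy": 0,"wz": 0,"tx": 0,"ty": 0,"tz": 0,"fingers": 85}
    - {"wx": 0,"wy": 0,"wz": 0,"tx": 0,"ty": 0,"tz": 0,"fingers": 85}
    - {"wx": 0,"wy": 0,"wz": 0,"tx": 0,"ty": 0,"tz": -1,"fingers": 85}
    - {"wx": 0,"wy": 0,"wz": 0,"tx": 0,"ty": 0,"tz": -3,"fingers": 85}
    - {"wx": 0,"wy": 0,"wz": 0,"tx": 0,"ty": 0,"tz": -6,"fingers": 85}
    - {"wx": 0,"wy": 0,"wz": 0,"tx": -1,"ty": 0,"tz": -9,"fingers": 85}
    - {"wx": 0,"wy": 0,"wz": 0,"tx": -2,"ty": 0,"tz": -10,"fingers": 85}
    - {"wx": 0,"wy": 0,"wz": 0,"tx": -2,"ty": 0,"tz": -10,"fingers": 85}

```text
time_s: 10.8
tcp_pos: [0.6147, 0.146, 0.2358]
ee_rot: [[-0.998, -0.067, 0.009], [-0.067, 0.998, 0.002], [-0.009, 0.002, -1.0]]
contact_force: [0.3, -0.5, 0.2]
grip_width: 0.0743
```

Request:
servo_tool:
  series:
    - {"wx": 0,"wy": 0,"wz": 0,"tx": 0,"ty": 0,"tz": 0,"fingers": 85}
    - {"wx": 0,"wy": 0,"wz": 0,"tx": 0,"ty": 0,"tz": 0,"fingers": 85}
    - {"wx": 0,"wy": 0,"wz": 0,"tx": 0,"ty": 0,"tz": 0,"fingers": 85}
    - {"wx": 0,"wy": 0,"wz": 0,"tx": 0,"ty": 0,"tz": 0,"fingers": 85}

```text
time_s: 11.13
tcp_pos: [0.6105, 0.1451, 0.2298]
ee_rot: [[-0.998, -0.068, -0.003], [-0.068, 0.998, -0.001], [0.003, -0.001, -1.0]]
contact_force: [-0.5, 1.0, 0.4]
grip_width: 0.074
```

Run:
```python
from h import *
np.set_printoptions(precision=4,suppress=True)
s=get_state(); im=save('wrist','w9.png');print(s['tcp_pos'],s['contact_force'],s['time_s'])
cv2.imwrite('pics/w9b.png',cv2.resize(im[60:260,160:350],None,fx=3,fy=3,interpolation=2)[:,:,::-1])
a=save('side','s9.png'); b=save('scene','c9.png')
o=np.hstack([cv2.resize(a[215:295,140:240],(400,320),interpolation=2),cv2.resize(b[80:160,225:325],(400,320),interpolation=2)]); cv2.imwrite('pics/sc9.png',o[:,:,::-1])
```

```text
[0.6105 0.1451 0.2298] [-0.5157  1.0204  0.377 ] 11.1333
```

View pics/w9b.png

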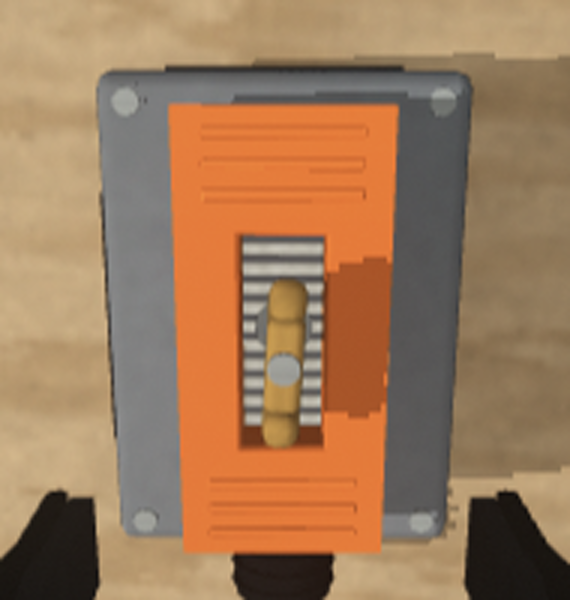

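View pics/sc9.png

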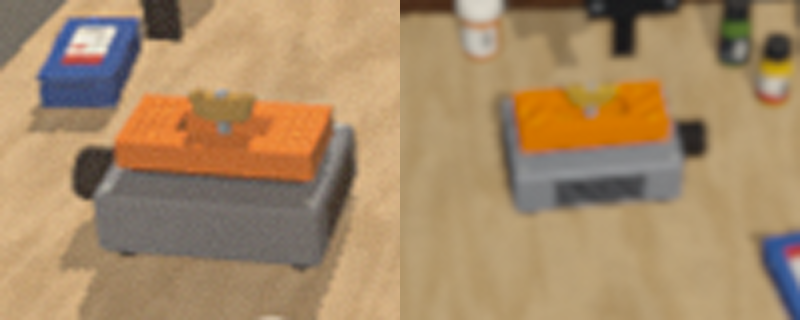

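Run:
```python
from h import *
np.set_printoptions(precision=4,suppress=True)
s=get_state(); print(s['tcp_pos'])
def g(u,v,z): return s['ee_rot'].T@(c2plane('wrist',(160+(u-1)/3,60+(v-1)/3),z)-s['tcp_pos'])
for L,z in [([(168,106),(399,104),(382,552),(184,553)],.076),([(124,101),(443,101),(422,522),(145,521)],.05),([(289,280),(279,447)],.095),([(284,370)],.1)]:
    Q=np.array([g(u,v,z) for u,v in L]); print(Q[:,:2],Q.mean(0))
```

```text
[0.6111 0.1453 0.2305]
[[ 0.0831 -0.0297]
 [ 0.0837  0.031 ]
 [-0.0471  0.031 ]
 [-0.0475 -0.0296]] [0.0181 0.0007 0.1546]
[[ 0.0844 -0.0456]
 [ 0.0846  0.0469]
 [-0.0496  0.0473]
 [-0.0494 -0.0454]] [0.0175 0.0008 0.1806]
[[ 0.0405  0.0021]
 [-0.0054 -0.0005]] [0.0176 0.0008 0.1356]
[[0.0179 0.0008]] [0.0179 0.0008 0.1306]
```

The cover, box and stud centres agree within 0.6 mm, and the nut is at about 0.06 rad. Now over the nut and down.

Request:
servo_tool:
  series:
    - {"wx": 0,"wy": 0,"wz": 3,"tx": 1,"ty": 0.1,"tz": 0,"fingers": 60}
    - {"wx": 0,"wy": 0,"wz": 3,"tx": 1.8,"ty": 0.1,"tz": 1,"fingers": 60}
    - {"wx": 0,"wy": 0,"wz": 3,"tx": 1.8,"ty": 0.1,"tz": 3,"fingers": 60}
    - {"wx": 0,"wy": 0,"wz": 3,"tx": 1.8,"ty": 0.1,"tz": 5,"fingers": 60}
    - {"wx": 0,"wy": 0,"wz": 3,"tx": 1.8,"ty": 0.1,"tz": 6.5,"fingers": 60}
    - {"wx": 0,"wy": 0,"wz": 3,"tx": 1.8,"ty": 0.1,"tz": 7.5,"fingers": 60}
    - {"wx": 0,"wy": 0,"wz": 3,"tx": 1.8,"ty": 0.1,"tz": 7.9,"fingers": 60}
    - {"wx": 0,"wy": 0,"wz": 3,"tx": 1.8,"ty": 0.1,"tz": 7.9,"fingers": 60}
    - {"wx": 0,"wy": 0,"wz": 3,"tx": 1.8,"ty": 0.1,"tz": 7.9,"fingers": 60}
    - {"wx": 0,"wy": 0,"wz": 3,"tx": 1.8,"ty": 0.1,"tz": 7.9,"fingers": 60}

```text
time_s: 12.12
tcp_pos: [0.5942, 0.1454, 0.1533]
ee_rot: [[-1.0, -0.016, 0.002], [-0.016, 1.0, 0.001], [-0.002, 0.001, -1.0]]
contact_force: [0.4, 0.3, 0.2]
grip_width: 0.0521
```

Run:
```python
from h import *
np.set_printoptions(precision=4,suppress=True)
s=get_state(); im=save('wrist','w10.png');print(s['tcp_pos'],s['contact_force'],s['time_s'],s['joint_pos'])
```

```text
[0.5942 0.1454 0.1533] [0.4185 0.2773 0.2291] 12.1167 [ -2.5854  31.0446 -20.5484 103.295   14.0938  48.0533  61.0024]
```

View pics/w10.png

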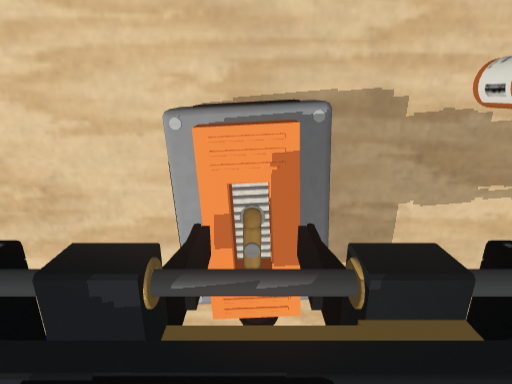

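The nut is centred between the fingers and aligned with the tool. Close.

Request:
servo_tool:
  series:
    - {"wx": 0,"wy": 0,"wz": 0,"tx": 0,"ty": 0,"tz": 0,"fingers": 30}
    - {"wx": 0,"wy": 0,"wz": 0,"tx": 0,"ty": 0,"tz": 0,"fingers": 20}
    - {"wx": 0,"wy": 0,"wz": 0,"tx": 0,"ty": 0,"tz": 0,"fingers": 0}
    - {"wx": 0,"wy": 0,"wz": 0,"tx": 0,"ty": 0,"tz": 0,"fingers": 0}
    - {"wx": 0,"wy": 0,"wz": 0,"tx": 0,"ty": 0,"tz": 0,"fingers": 0}
    - {"wx": 0,"wy": 0,"wz": 0,"tx": 0,"ty": 0,"tz": 0,"fingers": 0}
    - {"wx": 0,"wy": 0,"wz": 0,"tx": 0,"ty": 0,"tz": 0,"fingers": 0}
    - {"wx": 0,"wy": 0,"wz": 0,"tx": 0,"ty": 0,"tz": 0,"fingers": 0}
    - {"wx": 0,"wy": 0,"wz": 0,"tx": 0,"ty": 0,"tz": 0,"fingers": 0}
    - {"wx": 0,"wy": 0,"wz": 0,"tx": 0,"ty": 0,"tz": 0,"fingers": 0}

```text
time_s: 13.0
tcp_pos: [0.5935, 0.1446, 0.1522]
ee_rot: [[-1.0, -0.015, -0.0], [-0.015, 1.0, -0.001], [0.0, -0.001, -1.0]]
contact_force: [-0.7, -2.3, 0.7]
grip_width: 0.0098
```

Request:
servo_tool:
  series:
    - {"wx": 0,"wy": 0,"wz": 5,"tx": 0,"ty": 0,"tz": 0,"fingers": 0}
    - {"wx": 0,"wy": 0,"wz": 10,"tx": 0,"ty": 0,"tz": 0,"fingers": 0}
    - {"wx": 0,"wy": 0,"wz": 15,"tx": 0,"ty": 0,"tz": 0,"fingers": 0}
    - {"wx": 0,"wy": 0,"wz": 20,"tx": 0,"ty": 0,"tz": 0,"fingers": 0}
    - {"wx": 0,"wy": 0,"wz": 25,"tx": 0,"ty": 0,"tz": 0,"fingers": 0}
    - {"wx": 0,"wy": 0,"wz": 30,"tx": 0,"ty": 0,"tz": 0,"fingers": 0}
    - {"wx": 0,"wy": 0,"wz": 35,"tx": 0,"ty": 0,"tz": 0,"fingers": 0}
    - {"wx": 0,"wy": 0,"wz": 40,"tx": 0,"ty": 0,"tz": 0,"fingers": 0}
    - {"wx": 0,"wy": 0,"wz": 40,"tx": 0,"ty": 0,"tz": 0,"fingers": 0}
    - {"wx": 0,"wy": 0,"wz": 40,"tx": 0,"ty": 0,"tz": 0,"fingers": 0}

```text
time_s: 13.83
tcp_pos: [0.5933, 0.1439, 0.1515]
ee_rot: [[-0.777, 0.63, -0.001], [0.63, 0.777, -0.002], [-0.0, -0.002, -1.0]]
contact_force: [1.8, -3.8, -4.2]
grip_width: 0.0095
```

Run:
```python
from h import *
np.set_printoptions(precision=4,suppress=True)
s=get_state(); print(s['tcp_pos'],s['contact_force'],s['torque'],s['joint_pos'])
```

```text
[0.5933 0.1439 0.1515] [ 1.7603 -3.7938 -4.1987] [-0.8233 -0.4006 -0.0206] [ -9.815   30.0019 -10.5468 103.8745   7.3254  46.8684  26.9795]
```

Request:
servo_tool:
  series:
    - {"wx": 0,"wy": 0,"wz": 5,"tx": 0,"ty": 0,"tz": 0,"fingers": 0}
    - {"wx": 0,"wy": 0,"wz": 10,"tx": 0,"ty": 0,"tz": 0.05,"fingers": 0}
    - {"wx": 0,"wy": 0,"wz": 15,"tx": 0,"ty": 0,"tz": 0.05,"fingers": 0}
    - {"wx": 0,"wy": 0,"wz": 20,"tx": 0,"ty": 0,"tz": 0.1,"fingers": 0}
    - {"wx": 0,"wy": 0,"wz": 25,"tx": 0,"ty": 0,"tz": 0.1,"fingers": 0}
    - {"wx": 0,"wy": 0,"wz": 30,"tx": 0,"ty": 0,"tz": 0.1,"fingers": 0}
    - {"wx": 0,"wy": 0,"wz": 34,"tx": 0,"ty": 0,"tz": 0.1,"fingers": 0}
    - {"wx": 0,"wy": 0,"wz": 36,"tx": 0,"ty": 0,"tz": 0.1,"fingers": 0}
    - {"wx": 0,"wy": 0,"wz": 36,"tx": 0,"ty": 0,"tz": 0.1,"fingers": 0}
    - {"wx": 0,"wy": 0,"wz": 36,"tx": 0,"ty": 0,"tz": 0.1,"fingers": 0}

```text
time_s: 14.67
tcp_pos: [0.5928, 0.1435, 0.1505]
ee_rot: [[-0.259, 0.966, -0.002], [0.966, 0.259, -0.002], [-0.002, -0.003, -1.0]]
contact_force: [-0.4, -4.8, -3.9]
grip_width: 0.0098
```

Run:
```python
from h import *
np.set_printoptions(precision=4,suppress=True)
s=get_state(); print(s['tcp_pos'],s['contact_force'],s['torque'],s['joint_pos'])
```

```text
[0.5928 0.1435 0.1505] [-0.4019 -4.8406 -3.881 ] [-1.0701 -0.0034 -0.0171] [-16.4501  29.5844  -1.5628 104.3607   1.1914  46.2363  -3.633 ]
```

Tool is at 78.9° relative to the box. A little more to reach the stop, then look at the torque.

Request:
servo_tool:
  series:
    - {"wx": 0,"wy": 0,"wz": 1.5,"tx": 0,"ty": 0,"tz": 0,"fingers": 0}
    - {"wx": 0,"wy": 0,"wz": 2.5,"tx": 0,"ty": 0,"tz": 0,"fingers": 0}
    - {"wx": 0,"wy": 0,"wz": 2.5,"tx": 0,"ty": 0,"tz": 0,"fingers": 0}
    - {"wx": 0,"wy": 0,"wz": 2.5,"tx": 0,"ty": 0,"tz": 0,"fingers": 0}

```text
time_s: 15.0
tcp_pos: [0.5928, 0.1435, 0.1505]
ee_rot: [[-0.218, 0.976, -0.002], [0.976, 0.218, -0.003], [-0.002, -0.003, -1.0]]
contact_force: [-0.6, -5.7, -3.6]
grip_width: 0.0093
```

Run:
```python
from h import *
np.set_printoptions(precision=4,suppress=True)
s=get_state(); print(s['contact_force'],s['torque'],s['ee_rot'][:,0])
```

```text
[-0.6019 -5.6682 -3.619 ] [-1.1834  0.0801  0.2587] [-0.2177  0.976  -0.002 ]
```

The vertical torque rose to 0.26 N m, so the nut is at its stop. Release and rise.

Request:
servo_tool:
  series:
    - {"wx": 0,"wy": 0,"wz": 0,"tx": 0,"ty": 0,"tz": 0,"fingers": 50}
    - {"wx": 0,"wy": 0,"wz": 0,"tx": 0,"ty": 0,"tz": 0,"fingers": 50}
    - {"wx": 0,"wy": 0,"wz": 0,"tx": 0,"ty": 0,"tz": 0,"fingers": 50}
    - {"wx": 0,"wy": 0,"wz": 0,"tx": 0,"ty": 0,"tz": 0,"fingers": 50}
    - {"wx": 0,"wy": 0,"wz": 0,"tx": 0,"ty": 0,"tz": -1,"fingers": 50}
    - {"wx": 0,"wy": 0,"wz": 0,"tx": 0,"ty": 0,"tz": -3,"fingers": 50}
    - {"wx": 0,"wy": 0,"wz": 0,"tx": 0,"ty": 0,"tz": -6,"fingers": 50}
    - {"wx": 0,"wy": 0,"wz": 0,"tx": -3,"ty": 0,"tz": -9,"fingers": 50}
    - {"wx": 0,"wy": 0,"wz": 0,"tx": -5,"ty": 0,"tz": -11,"fingers": 50}
    - {"wx": 0,"wy": 0,"wz": 0,"tx": -5,"ty": 0,"tz": -11,"fingers": 50}

```text
time_s: 15.83
tcp_pos: [0.6079, 0.0913, 0.2678]
ee_rot: [[-0.208, 0.978, 0.012], [0.978, 0.208, -0.001], [-0.003, 0.011, -1.0]]
contact_force: [1.1, -0.8, -0.5]
grip_width: 0.0434
```

Request:
servo_tool:
  series:
    - {"wx": 0,"wy": 0,"wz": 0,"tx": 0,"ty": 0,"tz": 0,"fingers": 50}
    - {"wx": 0,"wy": 0,"wz": 0,"tx": 0,"ty": 0,"tz": 0,"fingers": 50}
    - {"wx": 0,"wy": 0,"wz": 0,"tx": 0,"ty": 0,"tz": 0,"fingers": 50}
    - {"wx": 0,"wy": 0,"wz": 0,"tx": 0,"ty": 0,"tz": 0,"fingers": 50}
    - {"wx": 0,"wy": 0,"wz": 0,"tx": 0,"ty": 0,"tz": 0,"fingers": 50}

```text
time_s: 16.25
tcp_pos: [0.6037, 0.0973, 0.2602]
ee_rot: [[-0.217, 0.976, -0.002], [0.976, 0.217, 0.0], [0.0, -0.002, -1.0]]
contact_force: [0.4, 0.7, 0.8]
grip_width: 0.0431
```

Run:
```python
from h import *
s=get_state(); im=save('wrist','w11.png');print(s['tcp_pos'],s['contact_force'],s['time_s'])
cv2.imwrite('pics/w11b.png',cv2.resize(im[:250,130:390],None,fx=2.4,fy=2.4,interpolation=2)[:,:,::-1])
a=save('side','s11.png'); b=save('scene','c11.png')
o=np.hstack([cv2.resize(a[215:295,140:240],(400,320),interpolation=2),cv2.resize(b[80:160,225:325],(400,320),interpolation=2)]); cv2.imwrite('pics/sc11.png',o[:,:,::-1])
```

```text
[0.6036683  0.09734665 0.26024441] [0.37188067 0.69488053 0.81490824] 16.25
```

View pics/w11b.png

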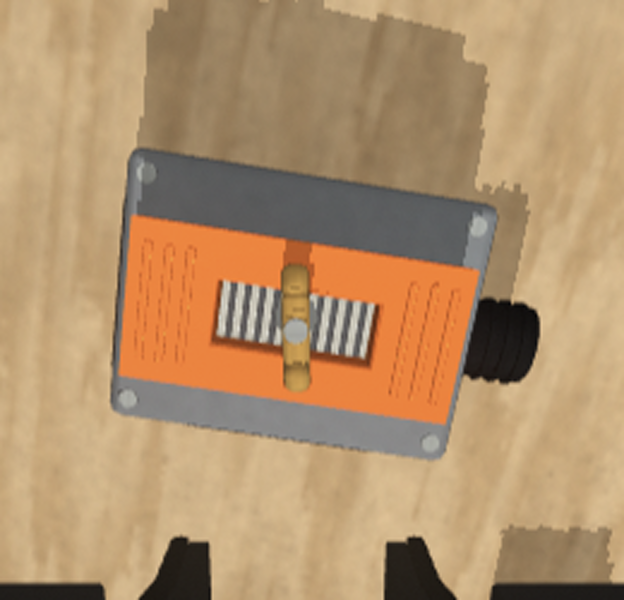

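View pics/sc11.png

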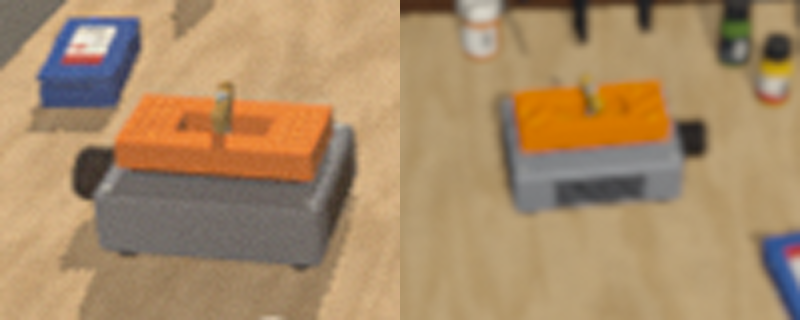

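Run:
```python
from h import *
np.set_printoptions(precision=4,suppress=True)
g=lambda u,v,z:c2plane('wrist',(130+u/2.4,v/2.4),z)
C=np.array([g(*p,.076) for p in [(132,216),(479,268),(447,424),(118,377)]]); S=np.array([g(*p,.05) for p in [(146,172),(479,226),(431,443),(127,398)]])
n=np.array([g(*p,.093) for p in [(295,266),(297,390)]])
a=lambda d:np.degrees(np.arctan2(d[1],d[0]))
print(C.mean(0),S.mean(0),a(C[1]-C[0]),a(C[2]-C[3]),a(S[1]-S[0]),a(S[2]-S[3]),n.mean(0),a(n[0]-n[1]))
```

```text
[0.5927 0.143  0.076 ] [0.593  0.1434 0.05  ] 4.341043391832692 4.215555476942011 3.8234413994672822 3.8467903414038935 [0.593  0.1433 0.093 ] 103.43522158437908
```

The cover is centred within 0.5 mm, its yaw is within 0.5°, and the nut is 80.4° clockwise (1.40 rad). Handing in.

```bash
python3 -c "
from plant import *
print(hand_in())"
```

```text
the job is handed in; nothing more can be done
None
```

The filter box is closed and the job is handed in at about 16.5 s of the 54 s; `hand_in` gives no verdict. I took the orange slotted cover nearest the base, set it on the gasket with its slot over the wing nut, and turned the nut clockwise to its stop. The torque rose to 0.26 N m there.

**Last checks:**
- **Cover:** its centre is within about 0.5 mm of the box centre and its yaw within 0.5° of the box's. The side and scene pictures show it lying flat; I did not measure the tilt.
- **Wing nut:** about 80° from the box's length, or about 1.40 rad.
- **Robot:** the gripper was clear of everything.
- **Blue cover:** never touched; I did not measure its position again at the end.

**Disagreements:** the first measurements of the seat position scattered by 3 to 6 mm between views. I settled it by lining the cover up with the nut seen through the slot.

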